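Register a blank on a vacuum bed and set the slide valves

ROBOT

A 6-joint arm with a two-finger parallel gripper is mounted at the origin on the work surface. World frame = base frame: x ahead of the robot, y to its left, z up, the work surface at z = 0. Lengths are in m, angles in rad, forces in N, time in s.
With the tool pointing down it reaches from about 0.25 to 0.725 m from the base axis. Payload 4 kg.
Tool frame: the origin (TCP) lies on the centre line of the jaws, within the pads' length; the fingertips stand 25 mm ahead of it and the grasp point (between the pads) lies 6 mm ahead of it; z points along the fingers, x is the direction in which the jaws open and shut, and the axes are right-handed (so a half turn about z gives the same grasp; the last joint's range is limited). The gripper opens to 85 mm and grips with 20 to 120 N. Pads are 22 mm wide; open, the fingers measure 114 mm over their backs; the gripper's body (76 mm by 85 mm) begins 54 mm behind the grasp point. The pads swing forward as they close: fully open they stand 13 mm farther back than shut.
Start: joints at [-1.206, 0.241, 0.005, 1.335, 0, 1.571], TCP at [0.178, -0.467, 0.256] pointing down, gripper open.
Joint ranges: [-2.72, 2.72], [-1.05, 1.87], [-1.09, 1.28], [-1.99, 2.15], [-1.42, 1.44], [-3.14, 3.14]. Speed limits (rad/s): [2.79, 2.79, 3.14, 3.14, 3.14, 3.14].

INTERFACE

Orientations are given as a unit quaternion [x, y, z, w].
In Python, from workcell import bot, imaging, order gives the robot as it stands.
- The arm moves only by the tool carry_out, never from a script. Its argument "moves" is a list of rows, each a list of 5 numbers: the shift along the tool's x, y, z scaled (see below), then the turn about the tool's z scaled (see below), then the opening, from -1 (shut) to 1 (fully open). In form: [[tx, ty, tz, roll, hand], ...]. A call has 1 to 20 rows; each row is the pose to reach, as a shift and turn from the pose commanded when the call began, along the tool's axes at that moment; what a row does not reach only later rows make up. The controller multiplies each number of a shift by 0.1 m and each number of a turn by 90 degrees. A row lasts 1/10 s, in which the tool goes at most 50 mm and 8.59 degrees, less where a joint would pass 70% of its speed; a pose out of reach is approached as far as the arm can. A call with a number of a shift or a turn outside -1 to 1 is refused whole. A call with a gripper value outside its range is refused whole. The fingers move at their own pace and stop on an object; the grip force is fixed at half the most. Time passes only in rows, so rows that repeat a pose let the fingers close. It gives the time, the measured TCP pose, the force and the opening at its end, in the units of the state.
- bot.get_obs(): the state, without advancing time (a new reading comes with each control period).
- imaging.camera(name): name is "scene" or "top" or "wrist"; returns the picture (480x640x3 uint8, red, green, blue); there is no depth.
- imaging.camera_model(name): a dict with "fovy" (degrees; the focal length in pixels is half the picture's height over the tangent of half this angle, whatever the lens; pixels are square), "cx", "cy" (the principal point, pixels), "eye" and "rotation" of the camera in the world. Camera axes: x right, y up, looking along -z (the intrinsics and any distortion apply to the point x, -y, -z); pixel columns grow to the right and rows downward; lengths in m; the calibration is good to about 2 mm. A picture is of the moment at which its call begins: read the wrist's pose just before it. camera_model takes no time and is no camera call; for the wrist camera it gives the pose at the moment of the call.
- order.job_done(): hands the job in, once; it reports no verdict.
The state is a dict: "clock": time; "joint_pos": joint angles; "joint_vel": joint speeds; "tau": joint torques, N m; "eef_pos": TCP position; "tool_rot": TCP orientation; "ft_force": force on the tool from outside, world axes, zero at the start; "ft_torque": the same for the moment, N m; "grip_width": finger opening in m.
Only numpy, scipy, OpenCV 4.12 (cv2) and the standard library are available. Lean on these libraries where they do the work, as an engineer would, in place of code of your own. Each camera call takes 0.05 s, during which the arm holds its last target.

TASK

On the print bench three small vacuum beds stand side by side, each with a push-pull valve knob at its end. Slide the loose brass blank along its bed, without lifting it, until it sits squarely in the corner of the bed's two fences, touching both; only then pull that bed's knob fully out so the suction will hold it there. Push the knob that was left out on an empty bed fully home, and leave the third knob home and the other things on the bench where they are.

Things in the scene. Friction and masses are not known exactly. Their poses are not given: they have to be found in the camera images.
- blank: loose plain brass plate, 100 (its x) x 50 (its y) x 8 mm, 0.11 kg, lying on bed_work with its long side roughly along the bed's x; origin at the centre of its underside, so seated in the corner it is at bed x = +18 mm, y = +14 mm. It starts 10 to 28 mm short of the end fence and 7 to 13 mm from the side fence, turned by up to 0.13 rad
- bed_work: aluminium vacuum bed, 150 (x) x 92 (y) x 45 mm, on a 10 mm board: its flat top is 55 mm above the table. Origin: centre of its underside; +x away from its knob, +y left. On top two fences 10 mm high, 7 mm thick: one across the far end (inner face at x = +68 mm), one along the +y side (inner face at y = +39 mm). The blank lies on this bed; the order of the three beds varies
- bed_open: like bed_work, same frame; this one is empty and its knob was left out
- bed_idle: like bed_work, same frame; this one has its knob home and a roll of tape lying on it. The beds are 118 mm apart, centre to centre, all pointing the same way
- knob_work (a point): middle of the round black head (40 mm diameter, 14 mm thick along x) of the knob, 34 mm above the table, on a 10 mm rod out of the bed's -x end. Between the end face (bed x = -75 mm) and the head 42 mm are free when home, 72 mm when out; below is only the table. Bed with the blank
- knob_open (a point): middle of the round black head (40 mm diameter, 14 mm thick along x) of the knob, 34 mm above the table, on a 10 mm rod out of the bed's -x end. Between the end face (bed x = -75 mm) and the head 42 mm are free when home, 72 mm when out; below is only the table. Empty bed, knob left out
- knob_idle (a point): middle of the round black head (40 mm diameter, 14 mm thick along x) of the knob, 34 mm above the table, on a 10 mm rod out of the bed's -x end. Between the end face (bed x = -75 mm) and the head 42 mm are free when home, 72 mm when out; below is only the table. Third bed
- valve_work (a joint): valve of this bed, m: 0 fully home, 0.030 fully out (along the bed's -x). Over-centre detent: up to 6 N resists at first; past half way it snaps to the other end by itself; within 2 mm of half way it may hang. Starts home; must end out
- valve_open (a joint): valve of this bed, m: 0 fully home, 0.030 fully out (along the bed's -x). Over-centre detent: up to 6 N resists at first; past half way it snaps to the other end by itself; within 2 mm of half way it may hang. Starts out; must end home
- valve_idle (a joint): valve of this bed, m: 0 fully home, 0.030 fully out (along the bed's -x). Over-centre detent: up to 6 N resists at first; past half way it snaps to the other end by itself; within 2 mm of half way it may hang. Starts home; leave it
- tape: paper tape roll, 60 mm diameter, 22 mm high, lying on bed_idle; leave it; origin under its centre
- ink_jar: white jar with black lid, 68 mm diameter, 90 mm high, on the right of the bench; leave it
- ink_jar2: white jar, 60 mm diameter, 75 mm high, on the right of the bench; leave it
- squeegee: wooden squeegee with rubber blade, 220 mm long, lying flat on the right of the bench; leave it
- ink_cup: orange open cup, 84 mm diameter, 95 mm high, on the right of the bench; leave it
- spatula: spatula lying on the left of the bench; leave it
- brush: brush lying on the left of the bench; leave it
Not all that is in view belongs to the job. Several things have the shape of the blank; the one meant has the colours described above.

How it is judged:
On the way:
1. the blank sits squarely in the corner of its bed's fences while that bed's valve is still home (x of blank in the frame of bed_work between 0.0155 and 0.0205 m and y of blank in the frame of bed_work between 0.0115 and 0.0165 m and z of blank in the frame of bed_work between 0.042 and 0.048 m and angle between the x axis of blank and the x axis of bed_work, either way round below 0.05 rad and value of joint valve_work below 0.005 m), for 0.2 s.
At the end, for the whole second after the job is handed in: The blank lies flat and at rest on its bed, within 2.5 mm along each fence direction of its place against both fences and within 0.05 rad of square; its bed's knob is out (beyond 27 of 30 mm), the other two knobs are home (within 3 mm) (x of blank in the frame of bed_work between 0.0155 and 0.0205 m and y of blank in the frame of bed_work between 0.0115 and 0.0165 m and z of blank in the frame of bed_work between 0.042 and 0.048 m and angle between the x axis of blank and the x axis of bed_work, either way round below 0.05 rad and value of joint valve_work above 0.027 m and value of joint each of valve_open, valve_idle below 0.003 m and linear speed of blank below 0.01 m/s); the robot touches nothing.
It fails at once if the blank was lifted off its bed (underside more than 15 mm above the top of the bed) or fell off it (z of blank in the frame of bed_work above 0.06 m or z of blank in the frame of bed_work below 0.035 m).
It fails at once if the third valve was pulled out more than 10 mm (value of joint valve_idle above 0.01 m).
It fails at once if a bystander was moved more than 25 mm (distance of any of tape, ink_jar, ink_jar2, squeegee, ink_cup, spatula, brush from where it was at the start of the episode above 0.025 m).
It also fails if it takes over 58 s, if anything falls off the work surface, if the arm or the gripper's body presses on something with over 40 N, if the wrist force passes 120 N, or if a joint passes its speed limit or range.

## Working session

There is one attempt and no reset: what is moved stays moved. The work goes in short steps, Python scripts to look and compute and a tool call to move; the robot and the scene stay as the last step left them, time stands still between calls to the robot, and variables do not carry over. Pictures are saved under pics/ and viewed, and the job is handed in when it is done.

Besides the shell and the picture viewer there is one more tool, called as name(argument=value, ...), one argument or row to a line, values as JSON. carry_out: Moves the arm, as the interface text tells. Its arguments: {"type":"object","properties":{"moves":{"type":"array","items":{"type":"array","items":{"type":"number","minimum":-1,"maximum":1}}}},"required":["moves"]}

```bash
mkdir -p pics
cat > h.py <<'E'
import numpy as np,cv2
from workcell import bot,imaging,order
def snap(n,f):
    m=imaging.camera_model(n); im=imaging.camera(n); cv2.imwrite(f'pics/{f}.png',im[:,:,::-1]); np.save(f'pics/{f}.npy',dict(m),allow_pickle=True); return im,m
def K(m):
    f=240/np.tan(np.radians(m['fovy'])/2); return f
def ray(m,u,v):
    f=K(m); d=np.array([(u-m['cx'])/f,-(v-m['cy'])/f,-1]); return np.array(m['rotation']).reshape(3,3)@d
def atz(m,u,v,z):
    d=ray(m,u,v); e=np.array(m['eye']); return e+d*(z-e[2])/d[2]
def proj(m,p):
    f=K(m); c=np.array(m['rotation']).reshape(3,3).T@(np.array(p)-m['eye']); return m['cx']+f*c[0]/-c[2], m['cy']-f*c[1]/-c[2]
def load(f): return np.load(f'pics/{f}.npy',allow_pickle=True).item()
E
python3 - <<'E'
from h import *
o=bot.get_obs(); print(o)
for n in ['scene','top','wrist']:
    im,m=snap(n,n+'0'); print(n,m)
E
```

```text
{'clock': 0.0, 'joint_pos': array([-1.20599976e+00,  2.41414351e-01,  3.73488184e-03,  1.33519900e+00,
       -5.21956763e-07,  1.57079013e+00]), 'joint_vel': array([ 0.00067529,  0.00083744,  0.00057621, -0.000565  , -0.00104261,
        0.00062711]), 'tau': array([ 9.50412104e-04, -3.72319150e+01,  2.52408278e+01,  1.70213613e-02,
        3.44209661e-05,  8.42666736e-06]), 'eef_pos': array([ 0.17817443, -0.46656127,  0.25541628]), 'tool_rot': array([ 8.23639354e-01, -5.67112979e-01, -8.57610519e-04, -5.90194635e-04]), 'ft_force': array([ 0.49870647, -0.11499242,  1.1651388 ]), 'ft_torque': array([0.01880004, 0.01345002, 0.02834768]), 'grip_width': 0.08528319453716597}
scene {'fovy': 51.089158313804866, 'cx': 320.30300776572557, 'cy': 232.31692203953216, 'eye': array([1.12523598, 0.39612849, 0.99821446]), 'rotation': array([0.15343285, 0.30077586, 0.83264453, 0.43897076])}
top {'fovy': 50.899280339514625, 'cx': 324.6657181542169, 'cy': 246.5411040876301, 'eye': array([ 0.3947453 , -0.02261923,  1.14038719]), 'rotation': array([ 0.0201009 , -0.02766744, -0.70362891,  0.7097442 ])}
wrist {'fovy': 61.911871762219, 'cx': 321.9514626557455, 'cy': 236.75159353625776, 'eye': array([ 0.24644934, -0.44018264,  0.37396927]), 'rotation': array([-0.11864306,  0.08177293, -0.56091025,  0.81524028])}
```

```bash
sed -i "s/np.array(m\['rotation'\]).reshape(3,3)/R.from_quat(m['rotation']).as_matrix()/; 1a from scipy.spatial.transform import Rotation as R" h.py; cat h.py | head -12
```

```text
import numpy as np,cv2
from scipy.spatial.transform import Rotation as R
from workcell import bot,imaging,order
def snap(n,f):
    m=imaging.camera_model(n); im=imaging.camera(n); cv2.imwrite(f'pics/{f}.png',im[:,:,::-1]); np.save(f'pics/{f}.npy',dict(m),allow_pickle=True); return im,m
def K(m):
    f=240/np.tan(np.radians(m['fovy'])/2); return f
def ray(m,u,v):
    f=K(m); d=np.array([(u-m['cx'])/f,-(v-m['cy'])/f,-1]); return R.from_quat(m['rotation']).as_matrix()@d
def atz(m,u,v,z):
    d=ray(m,u,v); e=np.array(m['eye']); return e+d*(z-e[2])/d[2]
def proj(m,p):
```

View pics/top0.png

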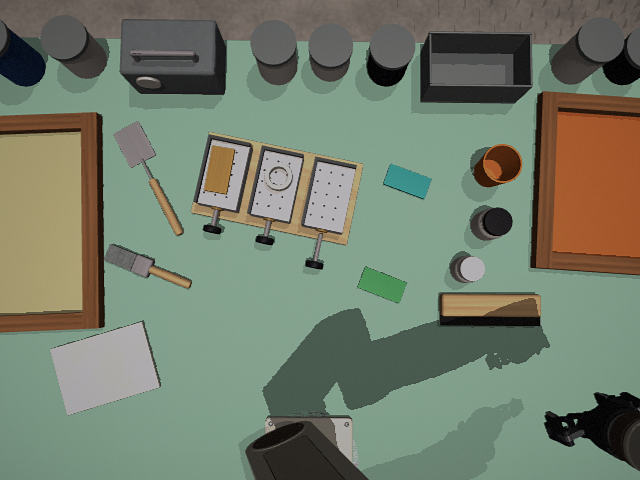

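View pics/scene0.png

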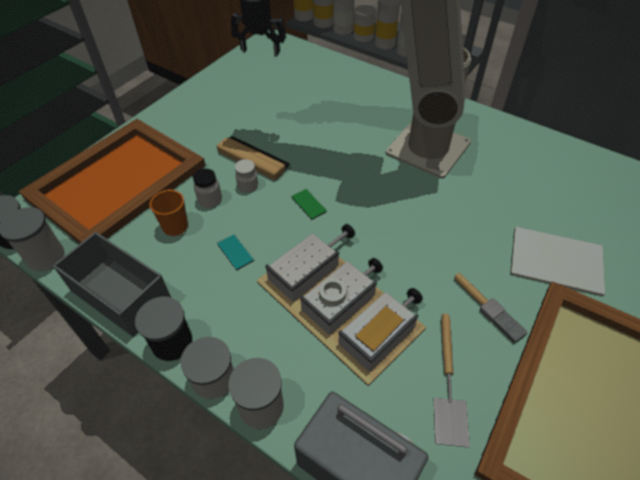

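View pics/wrist0.png

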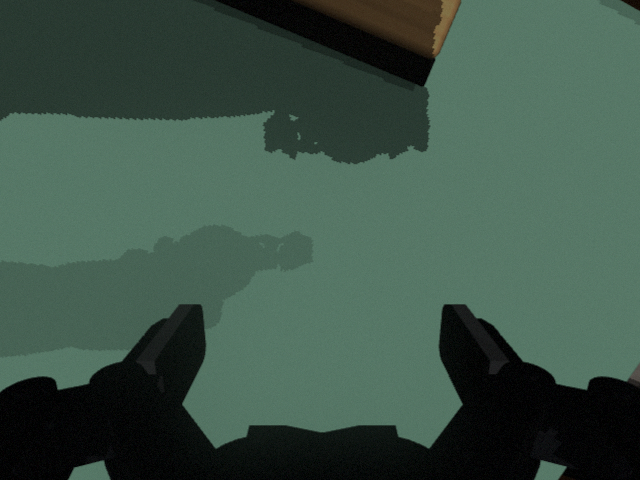

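The top view shows the brass plate at (219,169) on the left bed. Look-alikes are a teal plate at (407,181) and a green one at (382,284), and neither is brass. The tape is on the middle bed (279,178). The right bed is empty and its knob is out at (315,263). Next I check this in a close crop.

Run:
```python
import cv2
im=cv2.imread('pics/top0.png'); c=im[125:280,180:375]; cv2.imwrite('pics/c0.png',cv2.resize(c,None,fx=4,fy=4,interpolation=cv2.INTER_CUBIC)[:600,:800])
```

```text
(no output)
```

View pics/c0.png

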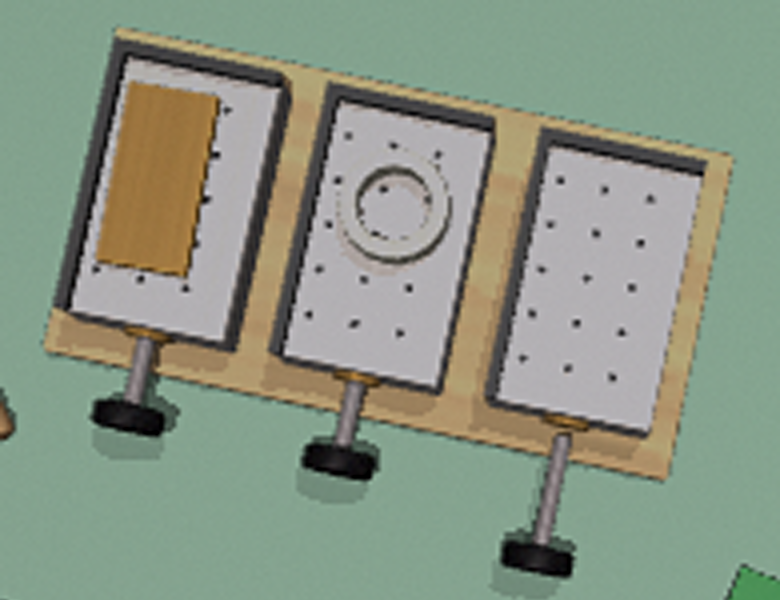

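```bash
cat > fit.py <<'E'
from h import *
from scipy.optimize import least_squares
def fitbed(m,pts,x0):
    # pts: (u,v,bedYoff,x,y,z)
    pts=np.array(pts,float)
    def res(p):
        c,s=np.cos(p[2]),np.sin(p[2]); r=[]
        for u,v,o,x,y,z in pts:
            y=y+o; q=proj(m,[p[0]+c*x-s*y,p[1]+s*x+c*y,z]); r+=[q[0]-u,q[1]-v]
        return r
    s=least_squares(res,x0,loss='soft_l1'); return s.x,np.array(res(s.x)).reshape(-1,2)
def tobed(p,b,o):
    c,s=np.cos(b[2]),np.sin(b[2]); d=np.array(p[:2])-b[:2]; return np.array([c*d[0]+s*d[1],-s*d[0]+c*d[1]-o])
def frombed(x,y,b,o):
    c,s=np.cos(b[2]),np.sin(b[2]); y=y+o; return np.array([b[0]+c*x-s*y,b[1]+s*x+c*y])
E
python3 - <<'E'
from fit import *
m=load('top0')
f=lambda a,b:(180+(a+.5)/4-.5,125+(b+.5)/4-.5)
P=[(*f(57,308),.118,-.075,.046,.065),(*f(118,40),.118,.075,.046,.065),(*f(288,78),.118,.075,-.046,.065),
(*f(488,402),-.118,-.075,.046,.065),(*f(648,434),-.118,-.075,-.046,.055),(*f(707,162),-.118,.075,-.046,.065),(*f(226,341),.118,-.075,-.046,.055),(*f(325,84),0,.075,.046,.065)]
b,r=fitbed(m,P,[.5,.1,-.2]); print(b,r.round(1)); np.save('b.npy',b)
q=[atz(m,*f(*p),.063) for p in [(128,82),(218,98),(187,277),(97,264)]]
for p in q: print(tobed(p,b,.118)*1000)
print('centre',tobed(np.mean(q,0),b,.118)*1000)
for o in (.118,0,-.118): print(frombed(0,0,b,o),'knobhome',frombed(-.124,0,b,o))
for p in [(128,415),(338,462),(537,560)]: print(tobed(atz(m,*f(*p),.054),b,0))
E
```

```text
[ 0.60266493  0.07300097 -0.19774488] [[-0.5  0.1]
 [-0.4 -0.2]
 [-1.3 -1. ]
 [-0.6 -0.9]
 [ 1.2  0.4]
 [ 0.7  0.3]
 [-0.   1.3]
 [ 1.2 -0. ]]
[53.86479866 35.33067489]
[ 55.36259344 -14.14417108]
[-43.57332984 -19.02411533]
[-46.65636111  29.7845773 ]
centre [4.74942529 7.98674144]
[0.62584706 0.1887014 ] knobhome [0.50426355 0.21306227]
[0.60266493 0.07300097] knobhome [0.48108143 0.09736184]
[ 0.57948281 -0.04269946] knobhome [ 0.45789931 -0.01833859]
[-0.12235107  0.11567584]
[-0.12396234 -0.00053143]
[-0.15370003 -0.11649831]
```

Confirmed: the brass blank is on the left bed, about 13 mm short of the end fence and 6 mm from the side fence, turned +0.05 rad. I move towards it, turning the tool x to bed x.

carry_out(
  moves=[
    [-0.67,-1,0,-0.642,-1],
    [-0.67,-1,0,-0.642,-1],
    [-0.67,-1,0,-0.642,-1],
    [-0.67,-1,0,-0.642,-1],
    [-0.67,-1,0,-0.642,-1],
    [-0.67,-1,0,-0.642,-1],
    [-0.67,-1,0,-0.642,-1],
    [-0.67,-1,0,-0.642,-1],
  ],
)

```text
clock: 0.95
eef_pos: [0.2478, -0.3686, 0.256]
tool_rot: [0.995, -0.099, -0.0, -0.0]
ft_force: [0.5, -0.2, -0.9]
grip_width: -0.0
```

```bash
cat >> fit.py <<'E'
def delta(x,y,o,z,b=None):
    b=np.load('b.npy') if b is None else b
    ob=bot.get_obs(); Rt=R.from_quat(ob['tool_rot']).as_matrix(); w=frombed(x,y,b,o)
    d=Rt.T@(np.array([w[0],w[1],z])-ob['eef_pos'])
    yaw=np.arctan2(Rt[1,0],Rt[0,0]); 
    print('clk',round(ob['clock'],2),'bedpos',(tobed(ob['eef_pos'],b,o)*1e3).round(1),'z',ob['eef_pos'][2].round(4),'yaw-bed',round(yaw-b[2],4),'shift/0.1',(d*10).round(3),'F',ob['ft_force'].round(1),'w',round(ob['grip_width'],4),'j',ob['joint_pos'].round(2))
E
python3 -c "
from fit import *
delta(0,-.02,.118,.2)"
```

```text
clk 0.95 bedpos [-261.2 -620.7] z 0.256 yaw-bed 0.0001 shift/0.1 [ 2.612 -6.006  0.562] F [ 0.5 -0.2 -0.9] w -0.0 j [-0.98  0.13 -0.13  1.31  0.    0.79]
```

carry_out(
  moves=[
    [0.22,-0.5,0,0,-1],
    [0.44,-1,0,0,-1],
    [0.44,-1,0,0,-1],
  ],
)

```text
clock: 1.25
eef_pos: [0.3121, -0.2763, 0.2562]
tool_rot: [0.995, -0.097, 0.0, -0.001]
ft_force: [-0.0, -0.3, -0.9]
grip_width: -0.0
```

carry_out(
  moves=[
    [0.22,-0.5,0,0,-1],
    [0.44,-1,0,0,-1],
    [0.44,-1,0,0,-1],
  ],
)

```text
clock: 1.55
eef_pos: [0.3753, -0.1871, 0.2563]
tool_rot: [0.995, -0.097, 0.0, -0.0]
ft_force: [-0.2, 0.1, 0.2]
grip_width: -0.0001
```

carry_out(
  moves=[
    [0.22,-0.5,0,0,-1],
    [0.44,-1,0,0,-1],
    [0.44,-1,0,0,-1],
  ],
)

```text
clock: 1.85
eef_pos: [0.4382, -0.0982, 0.2561]
tool_rot: [0.995, -0.097, 0.0, -0.0]
ft_force: [-0.4, -0.8, -0.1]
grip_width: -0.0
```

carry_out(
  moves=[
    [0.22,-0.5,0,0,-1],
    [0.44,-1,0,0,-1],
    [0.44,-1,0,0,-1],
  ],
)

```text
clock: 2.15
eef_pos: [0.5011, -0.009, 0.2558]
tool_rot: [0.995, -0.097, 0.0, -0.0]
ft_force: [-0.2, 1.1, -0.6]
grip_width: 0.0004
```

carry_out(
  moves=[
    [0.22,-0.5,0,0,-1],
    [0.44,-1,0,0,-1],
    [0.44,-1,0,0,-1],
  ],
)

```text
clock: 2.45
eef_pos: [0.5638, 0.0802, 0.2552]
tool_rot: [0.995, -0.098, 0.0, -0.0]
ft_force: [0.2, -0.5, 0.5]
grip_width: -0.0001
```

```bash
python3 -c "
from fit import *
delta(0.0,-.05,.118,.2)
snap('wrist','w1')
print(bot.get_obs()['clock'])
"
```

```text
clk 2.45 bedpos [ -39.6 -118.6] z 0.2552 yaw-bed 0.0021 shift/0.1 [ 0.397 -0.685  0.553] F [ 0.2 -0.5  0.5] w -0.0001 j [0.14 0.38 0.2  1.39 0.   1.91]
2.5
```

View pics/w1.png

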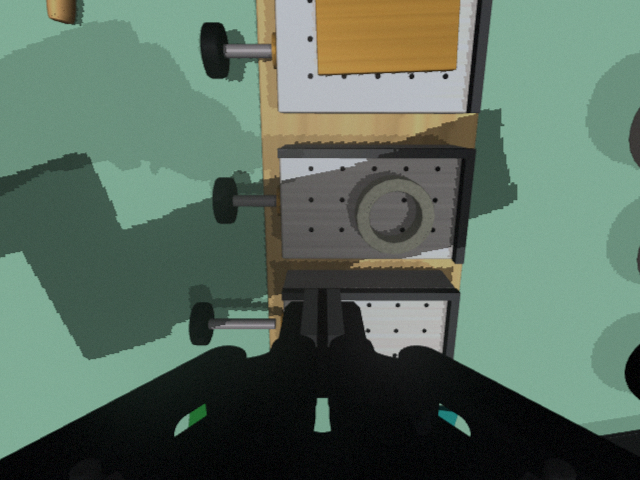

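The wrist view shows the tape bed at the centre, and the brass blank at the top edge, around (388,35). I go 70 mm on to look at it from above.

carry_out(
  moves=[
    [0.3,-0.4,0,0,-1],
    [0.4,-0.6,0,0,-1],
    [0.4,-0.6,0,0,-1],
    [0.4,-0.6,0,0,-1],
  ],
)

```text
clock: 2.9
eef_pos: [0.6122, 0.1272, 0.2559]
tool_rot: [0.995, -0.099, -0.001, 0.001]
ft_force: [0.5, -0.1, 0.5]
grip_width: 0.0001
```

```bash
python3 -c "
from fit import *
delta(0.0,-.05,.118,.2)
im,m=snap('wrist','w2')
cv2.imwrite('pics/w2c.png',cv2.resize(im[0:300,150:550,::-1],None,fx=2,fy=2,interpolation=cv2.INTER_CUBIC))
"
```

```text
clk 2.9 bedpos [ -1.3 -62.9] z 0.2559 yaw-bed -0.0015 shift/0.1 [ 0.014 -0.13   0.559] F [ 0.5 -0.1  0.5] w 0.0001 j [ 0.21  0.5   0.38  1.46 -0.    1.98]
```

View pics/w2c.png

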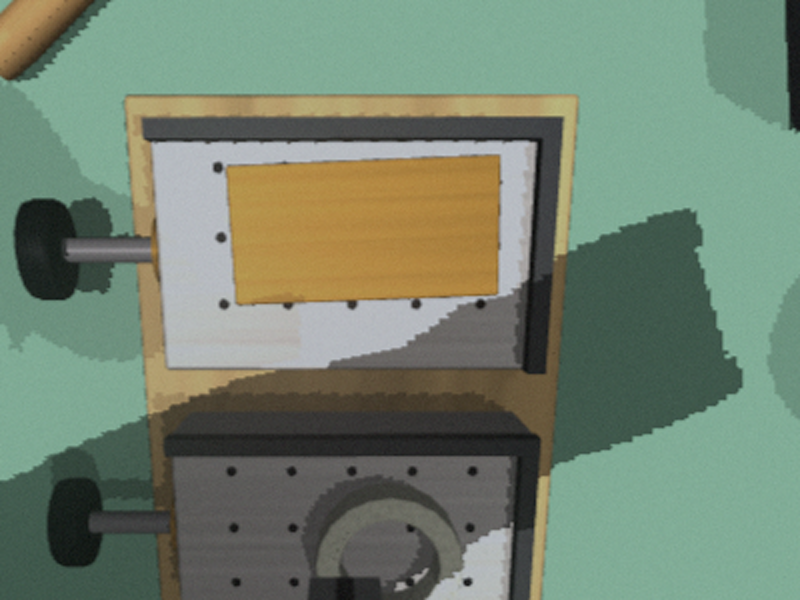

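Run:
```python
from fit import *
m=load('w2'); b0=np.load('b.npy')
f=lambda a,b:(150+(a+.5)/2-.5,(b+.5)/2-.5)
P=[(*f(143,118),.118,-.075,.046,.065),(*f(563,117),.118,.075,.046,.065),(*f(540,139),.118,.068,.039,.065),(*f(546,373),.118,.075,-.046,.065),(*f(524,371),.118,.068,-.046,.065),(*f(168,370),.118,-.075,-.046,.055),(*f(147,139),.118,-.075,.039,.065)]
b,r=fitbed(m,P,b0); print(b,b-b0,r.round(1)); np.save('b.npy',b)
q=[atz(m,*f(*p),.063) for p in [(228,167),(499,155),(497,295),(236,304)]]
for p in q: print(tobed(p,b,.118)*1000)
print('centre',tobed(np.mean(q,0),b,.118)*1000)
print(frombed(0,0,b,.118)-frombed(0,0,b0,.118))
print('knob',tobed(atz(m,*f(47,249),.034),b,.118))
```

```text
[ 0.60581134  0.07663714 -0.19578143] [0.00314641 0.00363618 0.00196345] [[-0.4 -0.1]
 [ 0.4 -0.3]
 [ 1.4 -0.6]
 [-0.1  0.3]
 [ 1.9  1.3]
 [-1.2  0.2]
 [-1.7  0. ]]
[-45.46296697  29.68228497]
[52.99195224 33.46798553]
[ 54.8510156  -16.20159115]
[-44.5973005  -19.28998027]
centre [4.44567509 6.91467477]
[0.00291919 0.00368147]
knob [-0.12498105  0.00063676]
```

The two fits differ by about 3 mm, so I use contact forces for the fine positioning. I part-open the fingers as a two-point pusher and go down behind the blank's long side.

```bash
python3 -c "
from fit import *
delta(0.005,-.042,.118,.1)
"
```

```text
clk 2.95 bedpos [ -3.7 -67.3] z 0.2563 yaw-bed -0.0039 shift/0.1 [ 0.087 -0.256  1.562] F [ 0.9 -0.4 -0.2] w 0.0002 j [ 0.21  0.5   0.38  1.46 -0.    1.98]
```

carry_out(
  moves=[
    [0.09,-0.25,0,0,-0.06],
    [0.09,-0.25,0.5,0,-0.06],
    [0.09,-0.25,1,0,-0.06],
    [0.09,-0.25,1,0,-0.06],
  ],
)

```text
clock: 3.35
eef_pos: [0.6196, 0.1487, 0.1482]
tool_rot: [0.995, -0.1, -0.009, 0.003]
ft_force: [-1.9, -0.5, -0.6]
grip_width: 0.0402
```

carry_out(
  moves=[
    [0,0,0.3,0,-0.06],
    [0,0,0.5,0,-0.06],
    [0,0,0.5,0,-0.06],
    [0,0,0.5,0,-0.06],
  ],
)

```text
clock: 3.75
eef_pos: [0.6275, 0.1513, 0.109]
tool_rot: [0.995, -0.099, 0.001, -0.0]
ft_force: [1.2, -0.9, -0.4]
grip_width: 0.0402
```

```bash
python3 -c "
from fit import *
delta(0.005,-.042,.118,.085)
im,m=snap('wrist','w3')
"
```

```text
clk 3.75 bedpos [  6.7 -40.5] z 0.109 yaw-bed -0.0029 shift/0.1 [-0.018  0.015  0.24 ] F [ 1.2 -0.9 -0.4] w 0.0402 j [ 0.24  0.62  0.19  1.14 -0.    2.01]
```

View pics/w3.png

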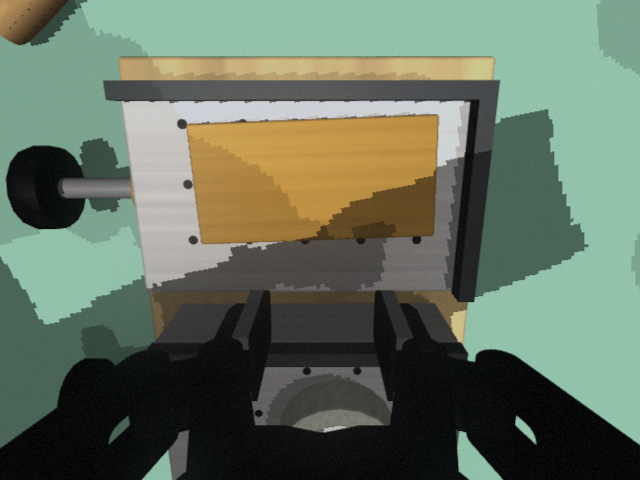

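```bash
python3 -c "
from fit import *
m=load('w3'); b=np.load('b.npy')
for z in (.08,.084,.09): print(z,tobed(atz(m,268,291,z),b,.118)*1e3,tobed(atz(m,375,291,z),b,.118)*1e3)
q=[atz(m,*p,.063) for p in [(187,125),(438,115),(434,235),(203,243)]]
for p in q: print(tobed(p,b,.118)*1000)
print('inner fence',tobed(atz(m,473,100,.065),b,.118)*1000,tobed(atz(m,125,100,.065),b,.118)*1000)
"
```

```text
0.08 [-14.30249123 -33.87661833] [ 28.59345721 -34.02406762]
0.084 [-13.72284331 -32.07289384] [ 28.01013896 -32.21634559]
0.09 [-12.85337144 -29.36730711] [ 27.13516158 -29.50476254]
[-45.90518211  29.98882038]
[53.20439621 33.55448526]
[ 55.4535358  -15.68177581]
[-43.83595171 -18.97240294]
inner fence [65.68583916 39.04044097] [-68.1527355   39.32664626]
```

carry_out(
  moves=[
    [0,0,0.1,0,-0.06],
    [0,0,0.18,0,-0.06],
    [0,0,0.2,0,-0.06],
    [0,0,0.22,0,-0.06],
    [0,0,0.22,0,-0.06],
  ],
)

```text
clock: 4.3
eef_pos: [0.6262, 0.152, 0.0838]
tool_rot: [0.995, -0.099, -0.0, 0.0]
ft_force: [-0.6, -0.4, 0.0]
grip_width: 0.0399
```

carry_out(
  moves=[
    [0,0,0.01,0,-0.06],
    [0,0,0.02,0,-0.06],
    [0,0,0.03,0,-0.06],
    [0,0,0.03,0,-0.06],
  ],
)

```text
clock: 4.7
eef_pos: [0.6264, 0.152, 0.0812]
tool_rot: [0.995, -0.099, -0.0, 0.0]
ft_force: [-0.6, -0.6, 0.2]
grip_width: 0.0402
```

carry_out(
  moves=[
    [0,0,0.01,0,-0.06],
    [0,0,0.02,0,-0.06],
    [0,0,0.02,0,-0.06],
  ],
)

```text
clock: 5.0
eef_pos: [0.6263, 0.1519, 0.0791]
tool_rot: [0.995, -0.099, -0.0, 0.0]
ft_force: [-0.5, 0.7, 0.2]
grip_width: 0.0402
```

carry_out(
  moves=[
    [0,0,0.01,0,-0.06],
    [0,0,0.02,0,-0.06],
    [0,0,0.02,0,-0.06],
  ],
)

```text
clock: 5.3
eef_pos: [0.6266, 0.152, 0.0786]
tool_rot: [0.995, -0.099, 0.0, -0.0]
ft_force: [-2.0, 0.7, 5.7]
grip_width: 0.0401
```

```bash
python3 -c "
from fit import *
delta(0.005,-.042,.118,.085)
im,m=snap('wrist','w4')
"
```

```text
clk 5.3 bedpos [  5.7 -40. ] z 0.0786 yaw-bed -0.0017 shift/0.1 [-0.007  0.02  -0.064] F [-2.   0.7  5.7] w 0.0401 j [0.24 0.64 0.15 1.08 0.   2.01]
```

View pics/w4.png

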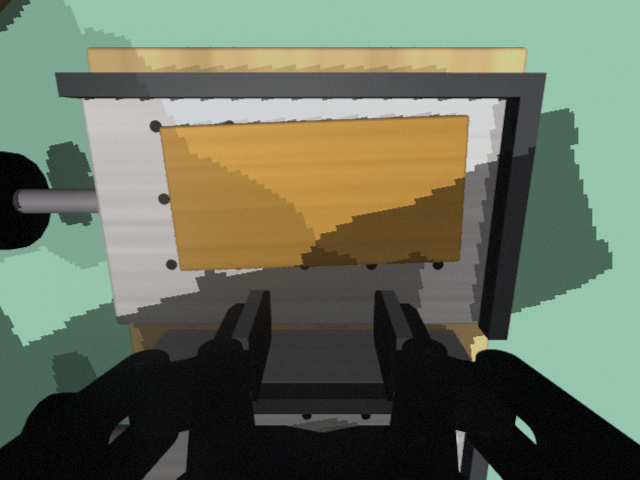

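Contact with the bed top at TCP z 0.0787. I raise about 4 mm and push toward the side fence.

carry_out(
  moves=[
    [0,0,-0.04,0,-0.06],
    [0,-0.04,-0.04,0,-0.06],
    [0,-0.08,-0.04,0,-0.06],
    [0,-0.1,-0.04,0,-0.06],
    [0,-0.12,-0.04,0,-0.06],
    [0,-0.13,-0.04,0,-0.06],
    [0,-0.14,-0.04,0,-0.06],
    [0,-0.15,-0.04,0,-0.06],
    [0,-0.15,-0.04,0,-0.06],
  ],
)

```text
clock: 6.25
eef_pos: [0.6294, 0.1668, 0.0812]
tool_rot: [0.995, -0.099, -0.0, -0.0]
ft_force: [-0.2, -0.6, -0.0]
grip_width: 0.0402
```

```bash
python3 -c "
from fit import *
delta(0.005,-.042,.118,.085)
im,m=snap('wrist','w5')
"
```

```text
clk 6.25 bedpos [  5.6 -24.9] z 0.0812 yaw-bed -0.0017 shift/0.1 [-0.006  0.171 -0.038] F [-0.2 -0.6 -0. ] w 0.0402 j [0.26 0.65 0.18 1.1  0.   2.03]
```

View pics/w5.png

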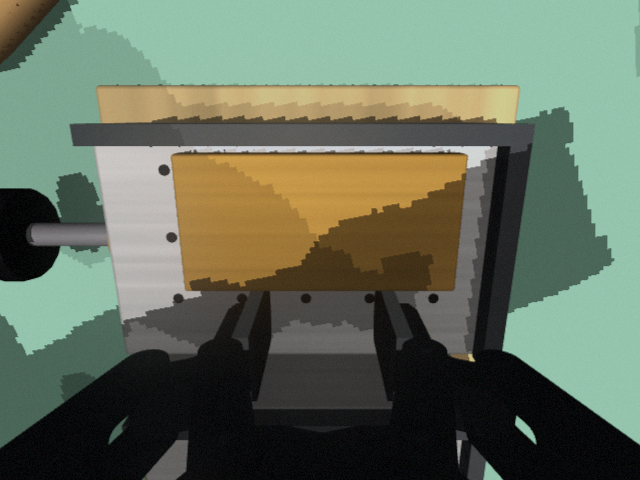

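The blank is squared against both fingers, and the gap to the side fence is small (rows 146 to 153). I continue in 1 mm steps until the force rises.

carry_out(
  moves=[
    [0,-0.01,0,0,-0.06],
    [0,-0.02,0,0,-0.06],
    [0,-0.03,0,0,-0.06],
    [0,-0.03,0,0,-0.06],
  ],
)

```text
clock: 6.7
eef_pos: [0.63, 0.1695, 0.0813]
tool_rot: [0.995, -0.099, 0.0, 0.0]
ft_force: [0.1, -1.1, 1.1]
grip_width: 0.04
```

carry_out(
  moves=[
    [0,-0.01,0,0,-0.06],
    [0,-0.02,0,0,-0.06],
    [0,-0.02,0,0,-0.06],
  ],
)

```text
clock: 7.0
eef_pos: [0.63, 0.1697, 0.0813]
tool_rot: [0.995, -0.099, -0.0, 0.002]
ft_force: [-1.0, -5.2, 1.0]
grip_width: 0.04
```

Side fence contact: -5 N along y. I back off, lift, shut the jaws and go behind the blank's knob-side end.

carry_out(
  moves=[
    [0,0.05,0,0,-0.06],
    [0,0.1,-0.1,0,-0.06],
    [0,0.1,-0.4,0,-1],
    [-0.4,0,-0.4,0,-1],
    [-0.68,-0.35,-0.4,0,-1],
    [-0.68,-0.35,-0.4,0,-1],
    [-0.68,-0.35,-0.4,0,-1],
  ],
)

```text
clock: 7.7
eef_pos: [0.5705, 0.2206, 0.1224]
tool_rot: [0.995, -0.097, 0.001, -0.001]
ft_force: [0.0, 0.2, -0.2]
grip_width: -0.0
```

```bash
python3 -c "
from fit import *
delta(-.064,.013,.118,.088)
im,m=snap('wrist','w6')
"
```

```text
clk 7.7 bedpos [-62.6  16.3] z 0.1224 yaw-bed 0.0007 shift/0.1 [-0.014  0.034  0.344] F [ 0.   0.2 -0.2] w -0.0 j [0.37 0.54 0.1  1.12 0.   2.13]
```

View pics/w6.png

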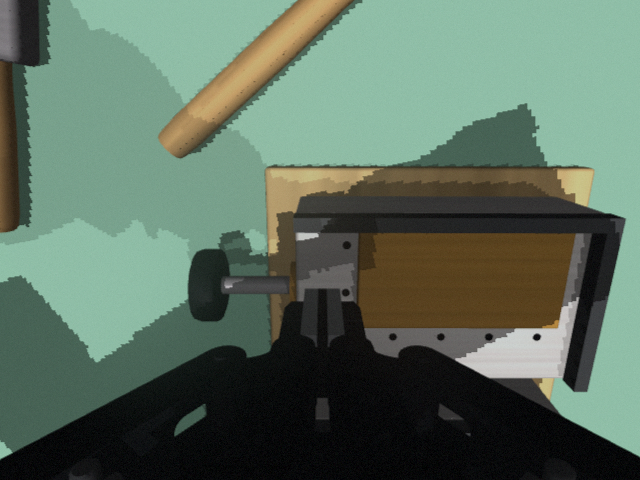

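carry_out(
  moves=[
    [0,0.03,0.15,0,-1],
    [0,0.03,0.3,0,-1],
    [0,0.03,0.35,0,-1],
    [0,0.03,0.37,0,-1],
    [0,0.03,0.37,0,-1],
  ],
)

```text
clock: 8.25
eef_pos: [0.5705, 0.2159, 0.0844]
tool_rot: [0.995, -0.099, 0.0, -0.0]
ft_force: [0.4, 0.0, -0.2]
grip_width: -0.0002
```

carry_out(
  moves=[
    [0,0,0.01,0,-1],
    [0,0,0.02,0,-1],
    [0,0,0.02,0,-1],
  ],
)

```text
clock: 8.55
eef_pos: [0.5702, 0.2164, 0.0826]
tool_rot: [0.995, -0.099, 0.0, -0.0]
ft_force: [0.4, 0.8, -0.1]
grip_width: 0.0004
```

carry_out(
  moves=[
    [0,0,0.01,0,-1],
    [0,0,0.02,0,-1],
    [0,0,0.02,0,-1],
  ],
)

```text
clock: 8.85
eef_pos: [0.5699, 0.2163, 0.0802]
tool_rot: [0.995, -0.099, -0.0, 0.0]
ft_force: [-0.4, 0.4, 0.0]
grip_width: 0.0
```

carry_out(
  moves=[
    [0,0,-0.025,0,-1],
    [0.04,0,-0.025,0,-1],
    [0.07,0,-0.025,0,-1],
    [0.09,0,-0.025,0,-1],
    [0.11,0,-0.025,0,-1],
    [0.13,0,-0.025,0,-1],
    [0.15,0,-0.025,0,-1],
    [0.16,0,-0.025,0,-1],
    [0.17,0,-0.025,0,-1],
    [0.17,0,-0.025,0,-1],
  ],
)

```text
clock: 9.85
eef_pos: [0.5869, 0.213, 0.0827]
tool_rot: [0.995, -0.099, 0.0, 0.0]
ft_force: [0.2, -0.2, -0.3]
grip_width: 0.0001
```

```bash
python3 -c "
from fit import *
delta(-.064,.013,.118,.088)
im,m=snap('wrist','w7')
"
```

```text
clk 9.85 bedpos [-45.1  12. ] z 0.0827 yaw-bed -0.0018 shift/0.1 [-0.189 -0.009 -0.053] F [ 0.2 -0.2 -0.3] w 0.0001 j [ 0.35  0.6   0.09  1.06 -0.    2.12]
```

View pics/w7.png

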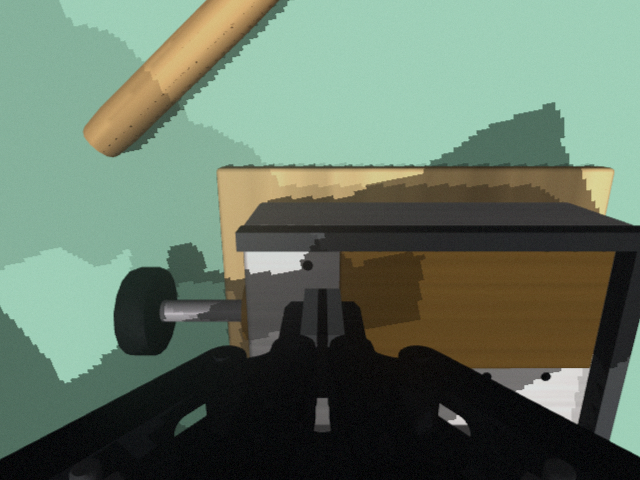

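The finger is in contact at (342,290) and the blank slides along the fence, with a few mm left at (618,310). I continue in small steps.

carry_out(
  moves=[
    [0.01,0,0,0,-1],
    [0.02,0,0,0,-1],
    [0.03,0,0,0,-1],
    [0.04,0,0,0,-1],
    [0.04,0,0,0,-1],
  ],
)

```text
clock: 10.4
eef_pos: [0.5908, 0.2122, 0.0828]
tool_rot: [0.995, -0.099, 0.0, 0.0]
ft_force: [1.3, -0.3, 0.1]
grip_width: -0.0003
```

carry_out(
  moves=[
    [0.01,0,0,0,-1],
    [0.02,0,0,0,-1],
    [0.02,0,0,0,-1],
  ],
)

```text
clock: 10.7
eef_pos: [0.5925, 0.2118, 0.0828]
tool_rot: [0.995, -0.099, -0.0, -0.0]
ft_force: [-0.6, 0.3, 0.1]
grip_width: -0.0002
```

carry_out(
  moves=[
    [0.01,0,0,0,-1],
    [0.02,0,0,0,-1],
    [0.02,0,0,0,-1],
  ],
)

```text
clock: 11.0
eef_pos: [0.5928, 0.2118, 0.0827]
tool_rot: [0.995, -0.098, -0.002, -0.0]
ft_force: [-4.9, 0.6, 3.7]
grip_width: -0.0002
```

The end fence is reached (-5 N along x). I back off, lift and check the seat.

carry_out(
  moves=[
    [0.01,0,0,0,-1],
    [-0.05,0,0,0,-1],
    [-0.1,0,-0.1,0,-1],
    [-0.1,0.1,-0.5,0,-1],
    [0.3,0.5,-0.9,0,-1],
    [0.3,0.7,-0.9,0,-1],
    [0.3,0.7,-0.9,0,-1],
    [0.3,0.7,-0.9,0,-1],
  ],
)

```text
clock: 11.8
eef_pos: [0.6108, 0.1362, 0.1739]
tool_rot: [0.995, -0.1, 0.001, -0.0]
ft_force: [-0.7, 0.2, -0.3]
grip_width: -0.0002
```

```bash
python3 -c "
from fit import *
delta(.018,-.033,.118,.082)
im,m=snap('wrist','w8')
cv2.imwrite('pics/w8c.png',cv2.resize(im[60:360,150:550,::-1],None,fx=2,fy=2,interpolation=cv2.INTER_CUBIC))
"
```

```text
clk 11.8 bedpos [ -6.7 -58.6] z 0.1739 yaw-bed -0.0036 shift/0.1 [ 0.244 -0.256  0.92 ] F [-0.7  0.2 -0.3] w -0.0002 j [0.22 0.53 0.22 1.26 0.   1.99]
```

View pics/w8c.png

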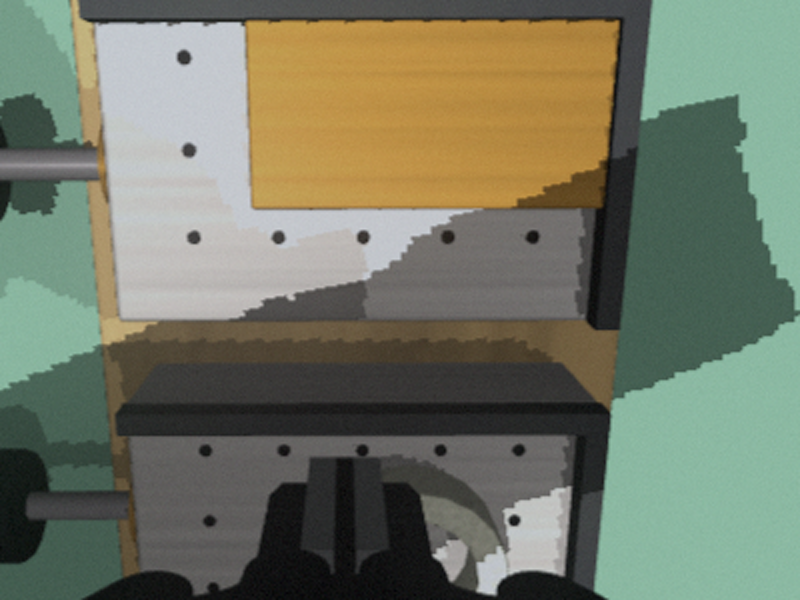

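The crop shows the blank flush with the side fence (row 20 at both ends) and the end fence ((620,20) to (604,208)), and square. Now knob_work: I grip its head fore and aft from above the rod.

carry_out(
  moves=[
    [-0.4,-0.2,0,0,-0.06],
    [-0.8,-0.4,0,0,-0.06],
    [-1,-0.59,0,0,-0.06],
    [-1,-0.59,0,0,-0.06],
    [-1,-0.59,0,0,-0.06],
  ],
)

```text
clock: 12.35
eef_pos: [0.5228, 0.2157, 0.1724]
tool_rot: [0.995, -0.097, -0.0, 0.0]
ft_force: [0.3, -0.9, 0.6]
grip_width: 0.04
```

```bash
python3 -c "
from fit import *
m=load('w8');b=np.load('b.npy')
f=lambda a,b:(150+(a+.5)/2-.5,60+(b+.5)/2-.5)
q=[tobed(atz(m,*f(*p),.063),b,.118)*1e3 for p in [(248,20),(620,20),(604,208),(253,208)]]
print(np.round(q,1),np.mean(q,0))
delta(-.124,0,.118,.068)
im,m=snap('wrist','w9'); im,m=snap('top','t9')
"
```

```text
[[-31.3  39.1]
 [ 67.7  38.8]
 [ 67.9 -10.7]
 [-31.7 -10.4]] [18.14346133 14.18590192]
clk 12.35 bedpos [-108.4    2.3] z 0.1724 yaw-bed 0.0014 shift/0.1 [-0.155  0.022  1.044] F [ 0.3 -0.9  0.6] w 0.04 j [ 0.39  0.42  0.03  1.19 -0.    2.16]
```

View pics/w9.png

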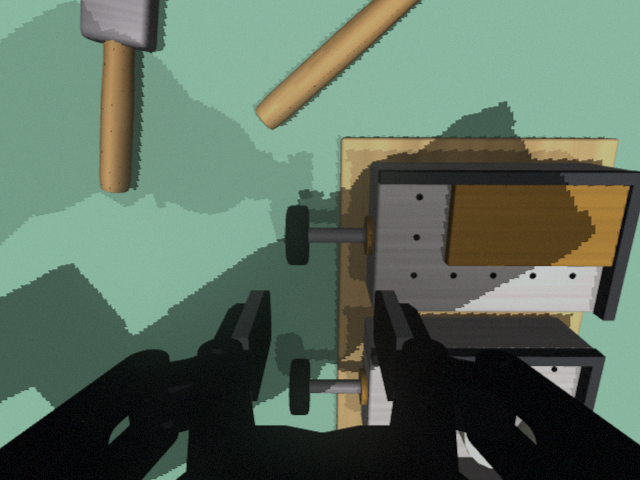

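Blank measured at bed (18.1, 14.2) mm, so it is seated. The knob head shows at (297,235). I go down around it.

carry_out(
  moves=[
    [-0.155,0.02,0.1,0,-0.06],
    [-0.155,0.02,0.5,0,-0.06],
    [-0.155,0.02,0.7,0,-0.06],
    [-0.155,0.02,0.7,0,-0.06],
    [-0.155,0.02,0.7,0,-0.06],
  ],
)

```text
clock: 12.95
eef_pos: [0.5087, 0.2149, 0.1028]
tool_rot: [0.995, -0.099, -0.0, 0.0]
ft_force: [-1.1, 0.9, 0.3]
grip_width: 0.0399
```

```bash
python3 -c "
from fit import *
m=load('w9');b=np.load('b.npy')
print('head',tobed(atz(m,297,208,.05),b,.118)*1e3,tobed(atz(m,297,264,.05),b,.118)*1e3)
delta(-.124,0,.118,.068)
im,m=snap('wrist','w10'); im,m=snap('top','t10')
"
```

```text
head [-123.35538285   21.96319564] [-123.9349611   -14.73303103]
clk 12.95 bedpos [-122.1   -1.3] z 0.1028 yaw-bed -0.0031 shift/0.1 [-0.019 -0.013  0.348] F [-1.1  0.9  0.3] w 0.0399 j [ 0.4   0.45 -0.11  1.01 -0.    2.17]
```

View pics/w10.png

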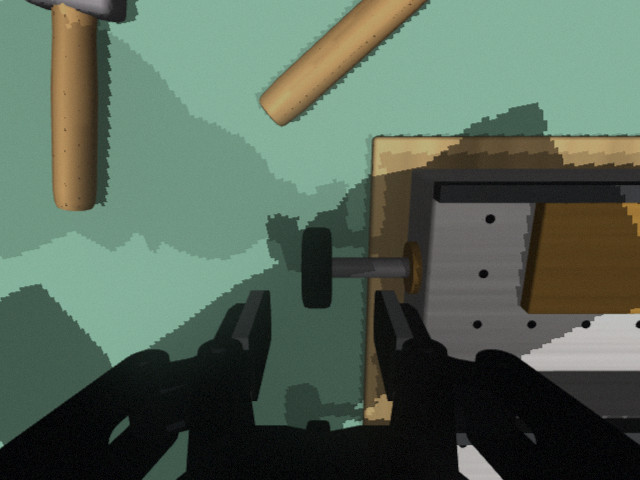

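carry_out(
  moves=[
    [-0.02,-0.01,0.15,0,-0.06],
    [-0.02,-0.01,0.3,0,-0.06],
    [-0.02,-0.01,0.345,0,-0.06],
    [-0.02,-0.01,0.345,0,-0.06],
  ],
)

```text
clock: 13.45
eef_pos: [0.5067, 0.2169, 0.0688]
tool_rot: [0.995, -0.099, 0.0, -0.0]
ft_force: [-0.0, 0.3, 0.1]
grip_width: 0.04
```

```bash
python3 -c "
from fit import *
delta(-.124,0,.118,.068)
im,m=snap('wrist','w11')
"
```

```text
clk 13.45 bedpos [-124.5    0.3] z 0.0688 yaw-bed -0.0019 shift/0.1 [0.005 0.003 0.008] F [-0.   0.3  0.1] w 0.04 j [ 0.4   0.49 -0.15  0.93 -0.    2.17]
```

View pics/w11.png

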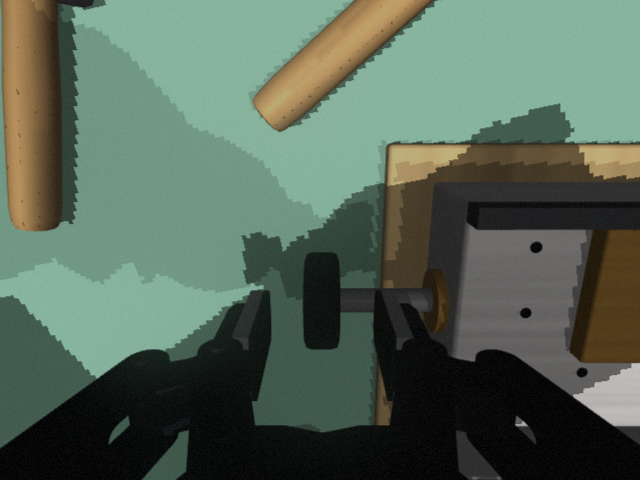

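The fingers straddle the head at (321,300). I close.

carry_out(
  moves=[
    [0,0,0,0,-1],
    [0,0,0,0,-1],
    [0,0,0,0,-1],
    [0,0,0,0,-1],
    [0,0,0,0,-1],
  ],
)

```text
clock: 14.0
eef_pos: [0.5065, 0.2172, 0.0695]
tool_rot: [0.995, -0.099, 0.0, -0.001]
ft_force: [-2.5, -0.2, 4.7]
grip_width: 0.0118
```

```bash
python3 -c "
from fit import *
im,m=snap('wrist','w12')
cv2.imwrite('pics/w12c.png',cv2.resize(im[200:440,200:500,::-1],None,fx=2.5,fy=2.5,interpolation=cv2.INTER_CUBIC))
"
```

```text
(no output)
```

View pics/w12c.png

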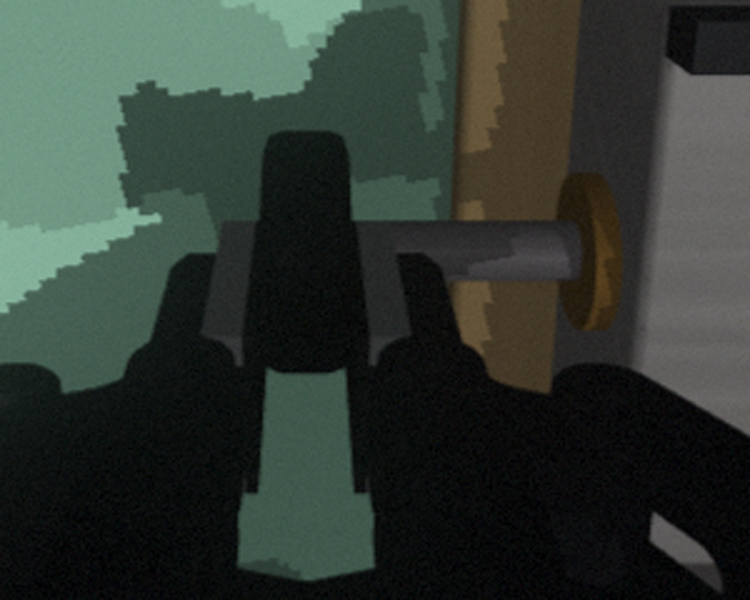

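The head is held firmly between both pads at (305,250). I pull 30 mm out along bed -x.

carry_out(
  moves=[
    [-0.03,0,0,0,-1],
    [-0.06,0,0,0,-1],
    [-0.09,0,0,0,-1],
    [-0.12,0,0,0,-1],
    [-0.15,0,0,0,-1],
    [-0.18,0,0,0,-1],
    [-0.21,0,0,0,-1],
    [-0.24,0,0,0,-1],
    [-0.27,0,0,0,-1],
    [-0.3,0,0,0,-1],
    [-0.31,0,0,0,-1],
    [-0.31,0,0,0,-1],
  ],
)

```text
clock: 15.25
eef_pos: [0.4769, 0.2232, 0.0695]
tool_rot: [0.995, -0.099, 0.001, -0.0]
ft_force: [1.9, -1.2, 6.0]
grip_width: 0.0121
```

```bash
python3 -c "
from fit import *
delta(-.154,0,.118,.068)
im,m=snap('wrist','w13')
"
```

```text
clk 15.25 bedpos [-154.9    0.7] z 0.0695 yaw-bed -0.0017 shift/0.1 [0.009 0.007 0.015] F [ 1.9 -1.2  6. ] w 0.0121 j [ 0.44  0.45 -0.22  0.9  -0.    2.21]
```

View pics/w13.png

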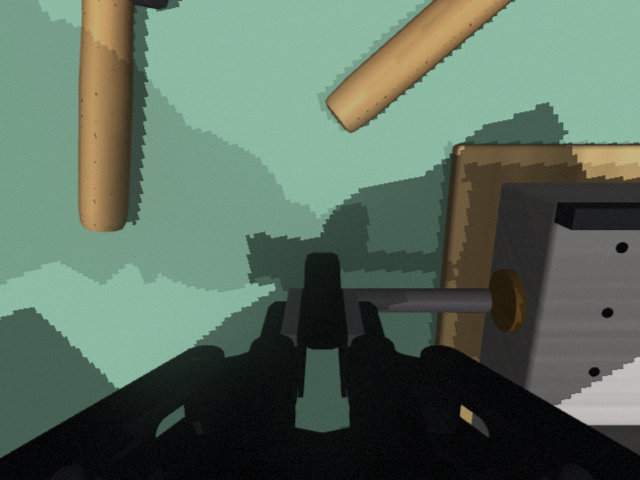

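The head moved the full 30 mm. I release, then lift.

carry_out(
  moves=[
    [-0.3,0,0,0,-0.06],
    [-0.3,0,0,0,-0.06],
    [-0.3,0,0,0,-0.06],
  ],
)

```text
clock: 15.6
eef_pos: [0.4626, 0.227, 0.0705]
tool_rot: [0.995, -0.102, 0.017, 0.001]
ft_force: [40.4, -11.2, -20.8]
grip_width: 0.0403
```

My mistake: those rows repeated -0.3 where I meant 0, so the inner finger was pulling on the head at its stop. I undo that shift at once.

carry_out(
  moves=[
    [0.15,0,0,0,-0.06],
    [0.25,0,0,0,-0.06],
    [0.3,0,0,0,-0.06],
    [0.3,0,0,0,-0.06],
  ],
)

```text
clock: 16.0
eef_pos: [0.4752, 0.2228, 0.0678]
tool_rot: [0.995, -0.099, -0.001, 0.0]
ft_force: [-0.3, 0.2, -0.6]
grip_width: 0.04
```

```bash
python3 -c "
from fit import *
delta(-.154,0,.118,.068)
im,m=snap('wrist','w14')
"
```

```text
clk 16.0 bedpos [-156.6    0. ] z 0.0678 yaw-bed -0.0017 shift/0.1 [ 0.026 -0.    -0.002] F [-0.3  0.2 -0.6] w 0.04 j [ 0.44  0.45 -0.22  0.9   0.    2.21]
```

View pics/w14.png

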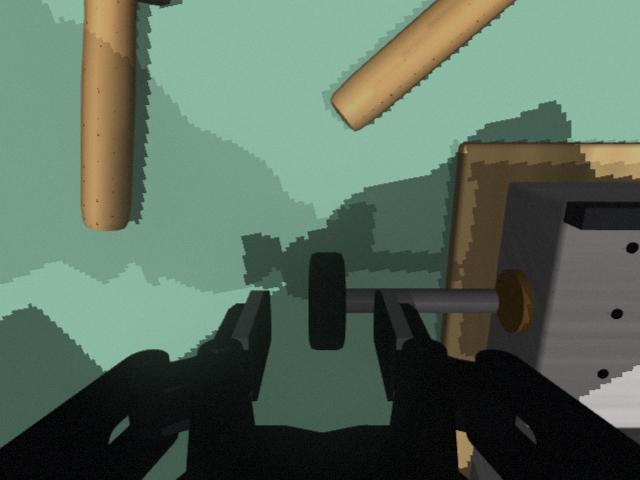

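No contact now, and the knob stays out. I lift and move over to knob_open.

carry_out(
  moves=[
    [0,0,-0.3,0,-0.06],
    [0,0,-0.7,0,-0.06],
    [0,0.2,-0.9,0,-0.06],
    [0,0.6,-0.9,0,-0.06],
    [0,1,-0.9,0,-0.06],
    [0,1,-0.9,0,-0.06],
  ],
)

```text
clock: 16.65
eef_pos: [0.4535, 0.1218, 0.1581]
tool_rot: [0.995, -0.1, -0.001, 0.001]
ft_force: [0.5, 1.2, -0.1]
grip_width: 0.0404
```

carry_out(
  moves=[
    [0,0.5,0,0,-0.06],
    [0,1,0,0,-0.06],
    [0,1,0,0,-0.06],
  ],
)

```text
clock: 16.95
eef_pos: [0.4343, 0.0234, 0.1579]
tool_rot: [0.995, -0.102, -0.001, 0.001]
ft_force: [1.0, 1.2, -0.1]
grip_width: 0.0401
```

```bash
python3 -c "
from fit import *
delta(-.154,0,-.118,.1)
im,m=snap('wrist','w15')
"
```

```text
clk 16.95 bedpos [-157.8   32.4] z 0.1579 yaw-bed -0.008 shift/0.1 [0.043 0.322 0.58 ] F [ 1.   1.2 -0.1] w 0.0401 j [ 0.05  0.19 -0.33  1.05 -0.    1.83]
```

View pics/w15.png

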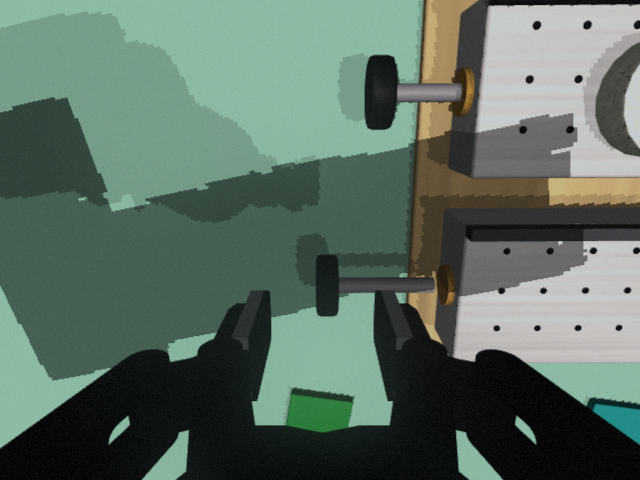

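carry_out(
  moves=[
    [0.035,0.32,0,0,-0.06],
    [0.035,0.32,0.3,0,-0.06],
    [0.035,0.32,0.55,0,-0.06],
    [0.035,0.32,0.55,0,-0.06],
    [0.035,0.32,0.55,0,-0.06],
  ],
)

```text
clock: 17.5
eef_pos: [0.4337, -0.0039, 0.1033]
tool_rot: [0.995, -0.098, -0.001, -0.0]
ft_force: [0.1, 0.2, 0.5]
grip_width: 0.0405
```

```bash
python3 -c "
from fit import *
m=load('w15');b=np.load('b.npy')
print('head',tobed(atz(m,327,256,.05),b,-.118)*1e3,tobed(atz(m,327,316,.05),b,-.118)*1e3)
delta(-.154,0,-.118,.068)
im,m=snap('wrist','w16')
"
```

```text
head [-154.66379016   25.76817463] [-154.80893086  -14.14732526]
clk 17.5 bedpos [-153.2    5.5] z 0.1033 yaw-bed 0.0004 shift/0.1 [-0.008  0.055  0.353] F [0.1 0.2 0.5] w 0.0405 j [-0.01  0.25 -0.42  0.91  0.    1.76]
```

View pics/w16.png

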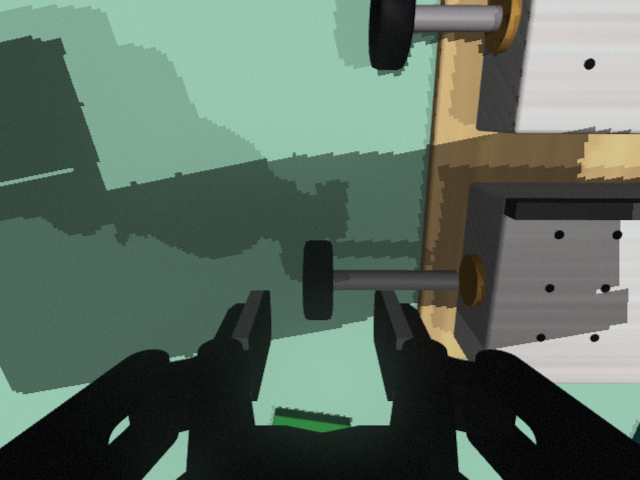

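carry_out(
  moves=[
    [-0.01,0.035,0.15,0,-0.06],
    [-0.01,0.035,0.3,0,-0.06],
    [-0.01,0.035,0.345,0,-0.06],
    [-0.01,0.035,0.345,0,-0.06],
    [-0.01,0.035,0.345,0,-1],
    [-0.01,0.035,0.345,0,-1],
    [-0.01,0.035,0.345,0,-1],
    [-0.01,0.035,0.345,0,-1],
    [-0.01,0.035,0.345,0,-1],
  ],
)

```text
clock: 18.45
eef_pos: [0.4312, -0.008, 0.0697]
tool_rot: [0.995, -0.098, -0.001, -0.001]
ft_force: [-4.7, 1.3, 7.4]
grip_width: 0.012
```

```bash
python3 -c "
from fit import *
delta(-.154,0,-.118,.068)
im,m=snap('wrist','w17')
"
```

```text
clk 18.45 bedpos [-154.8    1. ] z 0.0697 yaw-bed -0.0015 shift/0.1 [0.008 0.01  0.017] F [-4.7  1.3  7.4] w 0.012 j [-0.02  0.29 -0.47  0.81  0.    1.75]
```

View pics/w17.png

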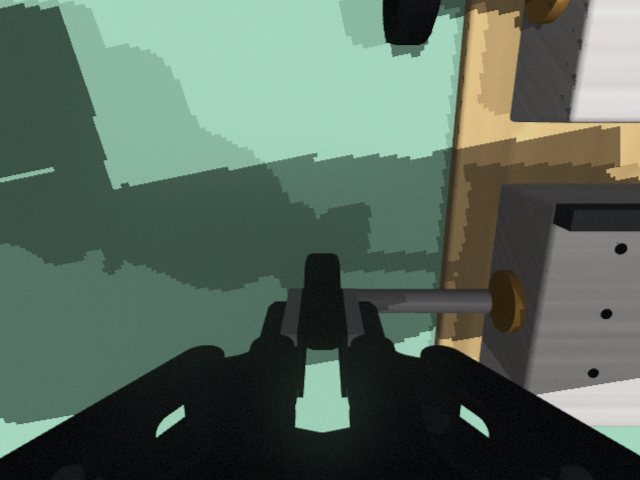

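The head is gripped at (322,300). I push 30 mm home along bed +x.

carry_out(
  moves=[
    [0.03,0,0,0,-1],
    [0.06,0,0,0,-1],
    [0.09,0,0,0,-1],
    [0.12,0,0,0,-1],
    [0.15,0,0,0,-1],
    [0.18,0,0,0,-1],
    [0.21,0,0,0,-1],
    [0.24,0,0,0,-1],
    [0.27,0,0,0,-1],
    [0.3,0,0,0,-1],
    [0.31,0,0,0,-1],
    [0.31,0,0,0,-1],
  ],
)

```text
clock: 19.7
eef_pos: [0.4604, -0.0138, 0.0696]
tool_rot: [0.995, -0.098, -0.002, -0.001]
ft_force: [-9.1, 3.3, 15.5]
grip_width: 0.0118
```

carry_out(
  moves=[
    [0,0,0,0,-0.06],
    [0,0,0,0,-0.06],
    [0,0,0,0,-0.06],
    [0,0,0,0,-0.06],
  ],
)

```text
clock: 20.1
eef_pos: [0.4629, -0.0147, 0.0687]
tool_rot: [0.995, -0.099, 0.0, 0.0]
ft_force: [-0.7, -0.6, 0.9]
grip_width: 0.04
```

```bash
python3 -c "
from fit import *
delta(-.124,0,-.118,.068)
im,m=snap('wrist','w18')
"
```

```text
clk 20.1 bedpos [-122.4    0.6] z 0.0687 yaw-bed -0.002 shift/0.1 [-0.016  0.006  0.007] F [-0.7 -0.6  0.9] w 0.04 j [-0.03  0.35 -0.39  0.84 -0.    1.74]
```

View pics/w18.png

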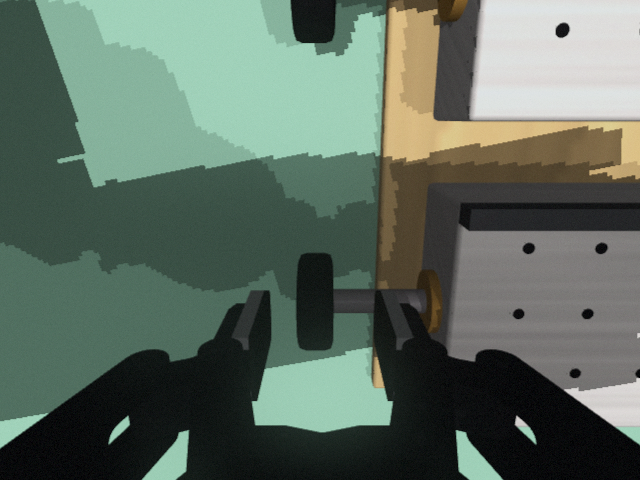

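The knob is home and free of the fingers. I lift away and back toward the robot, then check in the top view.

carry_out(
  moves=[
    [0,0,-0.3,0,-0.06],
    [0,0,-0.7,0,-0.06],
    [0,0,-1,0,-0.06],
    [0,0.4,-1,0,-0.06],
    [0,0.9,-1,0,-0.06],
    [0,1,-1,0,-0.06],
    [0,1,-1,0,-0.06],
  ],
)

```text
clock: 20.85
eef_pos: [0.4426, -0.114, 0.1687]
tool_rot: [0.995, -0.101, -0.0, -0.0]
ft_force: [0.7, 0.2, 1.0]
grip_width: 0.0402
```

carry_out(
  moves=[
    [0,0.5,0,0,-0.06],
    [0,1,0,0,-0.06],
    [0,1,0,0,-0.06],
    [0,1,0,0,-0.06],
  ],
)

```text
clock: 21.25
eef_pos: [0.4234, -0.2105, 0.1684]
tool_rot: [0.995, -0.099, -0.0, -0.001]
ft_force: [-1.0, 0.4, -0.3]
grip_width: 0.0405
```

```bash
python3 -c "
from fit import *
delta(-.124,0,-.118,.068)
im,m=snap('top','t20')
cv2.imwrite('pics/t20c.png',cv2.resize(im[125:275,180:380,::-1],None,fx=4,fy=4,interpolation=cv2.INTER_CUBIC))
"
```

```text
clk 21.25 bedpos [-123.1 -199.1] z 0.1684 yaw-bed -0.0032 shift/0.1 [-0.015 -1.99   1.006] F [-1.   0.4 -0.3] w 0.0405 j [-0.46  0.25 -0.22  1.1   0.    1.31]
```

View pics/t20c.png

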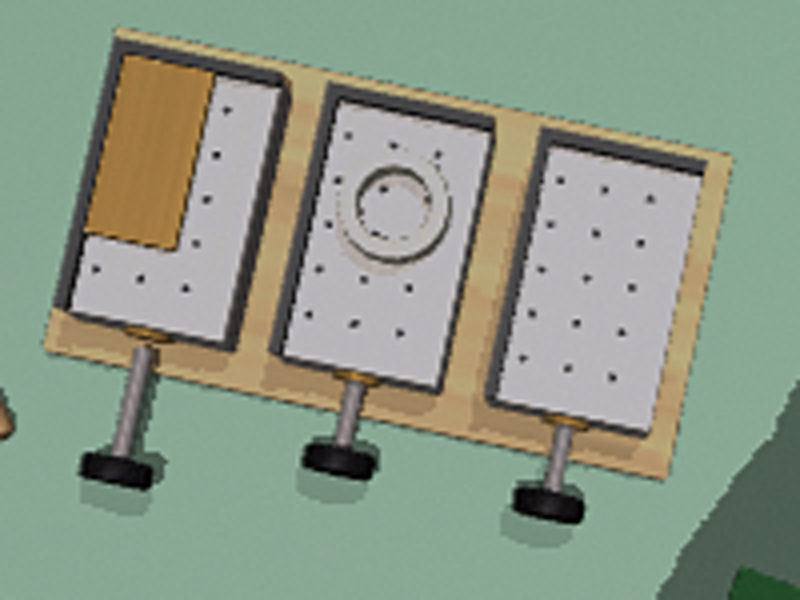

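View pics/t20.png

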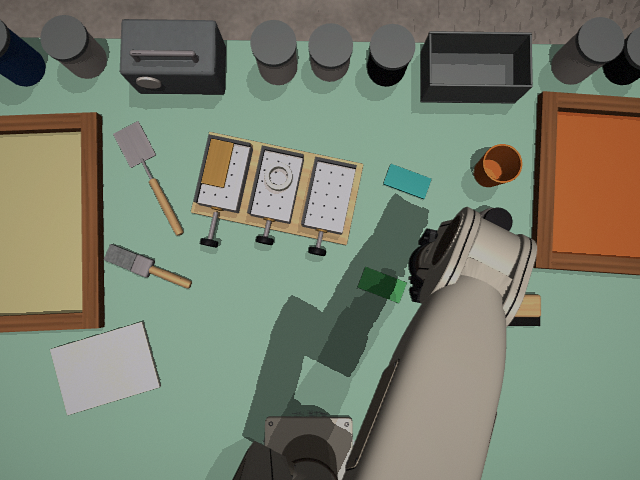

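```bash
python3 -c "
from fit import *
m=load('t20')
P=[(180+(a+.5)/4-.5,125+(c+.5)/4-.5) for a,c in [(117,470),(339,462),(548,503)]]
b=np.array([.60266,.0730,-.19774])
for p in P: print((tobed(atz(m,*p,.054),b,0)*1e3).round(1))
print([(tobed(atz(m,180+a/4,125+c/4,.063),b,.118)*1e3).round(1) for a,c in [(121,55),(215,75),(178,250),(86,233)]])
"
```

```text
[-152.6  114.9]
[-123.8   -1.1]
[-122.4 -116. ]
[array([67. , 41.3]), array([ 66.7, -10.8]), array([-30.9, -12.1]), array([-32.1,  38.3])]
```

```bash
python3 -c "
from h import *
print(order.job_done(), bot.get_obs()['clock'])
"
```

```text
the job is handed in; nothing more can be done
the job is handed in; nothing more can be done
```

The job is handed in at about 21 s of the 58 s allowed. My last checks show the blank seated and all three knobs in the right places.

**What I did:**
- I slid the brass blank against the side fence with the fingers part open, then against the end fence with them shut. Each time I stopped at about 5 N of contact.
- I then gripped knob_work and pulled it 30 mm out, and gripped knob_open and pushed it 30 mm home.

**Checks:**
- **Blank:** before I pulled the knob, the wrist camera put it at bed x = 18.1 mm, y = 14.2 mm, square and touching both fences. The final top view still shows it flush in the corner.
- **Knobs:** in the final top view the heads are at bed x ≈ -153 mm (knob_work, out), -124 mm (knob_idle, not moved) and -122 mm (knob_open, home).
- **Bystanders:** the tape, spatula, brush and ink_cup are where they started. In that view the arm covers ink_jar2 and parts of ink_jar and the squeegee, so I did not see all of those. I moved high above that side throughout and felt no contact there.

**Problems:**
- When releasing knob_work, I sent a 30 mm pull by mistake instead of no movement. For about 0.3 s a finger pulled on the head at its stop, with up to about 47 N at the wrist, and I reversed it at once. The knob and blank showed no change. The wrist limit is 120 N, and it was a finger pulling, so the 40 N limit on the arm and gripper body should not apply.
- The first bed positions from the top and wrist cameras differed by about 4 to 5 mm. I used the wrist fit, which matched the fence contacts.

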